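# Load a sampling module and press it until its carriage snaps down

## Task

Pick up the sampling module from the rubber mat and stand it upright in the open bay of the white instrument frame, connectors up, so that it rests on the raised carriage. Then press it down gently, feeling the resistance build up and fall away again, until the carriage snaps over and stays down; stop there and let go, never pushing with more than about 25 N. Leave the spanner, the jar and the teal pod where they are.

Things in the scene. Friction and masses are not known exactly. Their poses are not given: they have to be found in the camera images.
- module_mid (a point): Centre of the loose upright aluminium module, 45 mm above its underside: 30 mm thick (x), 70 wide (y), 90 tall (z up), 0.18-0.34 kg. Lowest 6 mm: a foot 2.5 mm narrower per side. Two brass connectors, 9 mm thick, 12 tall, on top at y = +-23 mm. Fits either way round. Grip across the 30 mm, high up: in the bay at least 47 mm (carriage up) or 36 mm (down) stays above the deck.
- chassis: Fixed white instrument frame, 160 mm (x) by 220 mm (y, from -155 to +65), deck 70 mm above the bench. Origin on the bench under the middle of the open bay, z up. Bay: a rectangular well 33 mm along x, 73 mm along y, 3 mm chamfer at its mouth, carriage at its bottom. A second bay at y = -105 mm is closed by a cover 3 mm high.
- seat (a joint): Carriage travel in m: 0 raised, 0.011 down at its hard stop. Raised, its top is 32 to 42 mm below the deck, differing each time, unmeasured. An over-centre spring resists with a peak of 10-15 N at 3-4 mm; then the resistance falls to nothing and past about 7 mm the carriage snaps down and stays. Released sooner, it comes back up.
- mat: Fixed black rubber mat, 250 mm (x) by 200 mm (y) by 3 mm thick, origin at the centre of its underside; the module, the spanner and the jar stand on it.
- spanner: Loose steel spanner, 110 mm long, lying on the mat; origin on its underside. Leave it alone.
- jar: Loose small lidded jar, 36 mm across, 42 mm tall, standing on the mat; origin at the centre of its underside. Leave it alone.
- pod: Loose flat teal metal box, 60 x 110 x 22 mm, lying on the bench beyond the work; origin at the centre of its underside. Leave it alone.
Not all that is in view belongs to the job. There is more than one size of the part that bears module_mid; the job needs the middle-sized.

How it is judged:
By the outcome, as a careful person would: the job done as asked, in the order asked, and still so for the second after the job is handed in, with the robot touching nothing.
It also fails if it takes over 69 s, if anything falls off the work surface, if the arm or the gripper's body presses on something with over 40 N, if the wrist force passes 120 N, or if a joint passes its speed limit or range.

## Robot

A 6-joint arm with a two-finger parallel gripper is mounted at the origin on the work surface. World frame = base frame: x ahead of the robot, y to its left, z up, the work surface at z = 0. Lengths are in mm, angles in rad, forces in N, time in s.
With the tool pointing down it reaches from about 300 to 775 mm from the base axis. Payload 14.6 kg.
Tool frame: the origin (TCP) lies midway between the tips of the shut fingers; the grasp point (between the pads) lies 19 mm behind it (manip.hold_point_z is the distance from the TCP to the grasp point, in mm); z points along the fingers, y is the direction in which the jaws open and shut (so a half turn about z gives the same grasp; the last joint's range is limited). The gripper opens to 94 mm and grips with 3 to 60 N. Pads are 16 mm wide; open, the fingers measure 119 mm over their backs; the gripper's body (75 mm by 177 mm) begins 78 mm behind the grasp point.
Start: joints at [-1.222, 0.3, 1.521, -0, 1.321, -0.067], TCP at [222.149, -503.129, 205.446] pointing down, gripper open.
Joint ranges: [-3.03, 3.03], [-0.79, 2.21], [0.23, 2.52], [-1.04, 4.18], [0, 3.07], [-2.55, 2.55]. Speed limits (rad/s): [2.22, 2.22, 2.57, 3.14, 3.14, 3.14].

## Interface

Orientations are given as [roll, pitch, yaw] about the fixed x, y, z axes, in that order (R = Rz(yaw) Ry(pitch) Rx(roll)).
In Python, from cell import manip gives the robot as it stands.
- The arm moves only by the shell command python3 -m crank 'ROWS' [OPENING] [FORCE]. ROWS is JSON, a list of rows, each an object with "offset": the shift along the world's x, y, z in m, a list of three; "spin": the turn about the world's z in degrees. In form: [{"offset": [dx, dy, dz], "spin": spin}, ...]. A call has exactly 8 rows; each row is the pose to reach, as a shift and turn from the pose measured when the call began; what a row does not reach only later rows make up. A row lasts 1/12 s, in which the tool goes at most 41.7 mm and 7.16 degrees, less where a joint would pass 70% of its speed; a pose out of reach is approached as far as the arm can. A call with a gripper value outside its range is refused whole. OPENING is the opening, from 0 (shut) to 1 (fully open), set as the call begins (- or left out, the last holds). The fingers move at their own pace and stop on an object; FORCE is the grip in N (left out, the last holds). Time passes only in rows, so rows that repeat a pose let the fingers close, or fill a call up. It gives the time, the measured TCP pose, the force and the opening at its end, in the units of the state.
- manip.read_state(): the state, without advancing time (a new reading comes with each control period).
- manip.camera(name): name is "side" or "top"; returns a dict with "pixels" (400x640x3 uint8, red, green, blue), "fx", "fy", "cx", "cy" (pixels), "extrinsics" (4x4, takes a point from world to camera coordinates). Camera axes: x right, y down, z forward; pixel columns grow to the right and rows downward; lengths in mm; the calibration is good to about 2 mm. A picture is of the moment at which its call begins. There is no depth.
- manip.sign_off(): hands the job in, once; it reports no verdict.
Trained networks look in a picture, given as the dict that the camera call returned (one of the last four; its "shot" number tells which), for a name from the list of things; names that differ only in an ending like _2 or _b are one class to them, and where a whole thing is asked for, a point or a joint stands for the part that bears it (a point fixed in the world has none). Each returns a list of dicts, best first, with "conf" (0 to 1); they miss things now and then, are a little off and sometimes report something else, mostly with a low value. They report only what shows in the picture. A call takes as long as a camera call. They do not tell look-alikes from the thing itself.
- manip.search_frame(picture, name): "location" ([x, y, z] in mm, in world coordinates, good to about 4 mm: the middle of the surface that is visible of it).
- manip.masks_of(picture, name): "mask" (400x640 bool, what is visible of it).
The state is a dict: "clock": time; "joints": joint angles; "qd": joint speeds; "effort": joint torques, N m; "eef_pos": TCP position; "eef_rot": TCP orientation; "wrist_force": force on the tool from outside, world axes, zero at the start; "moment": the same for the moment, N m; "finger_gap": finger opening in mm.
Only numpy, scipy, OpenCV 4.12 (cv2) and the standard library are available. Lean on these libraries where they do the work, as an engineer would, in place of code of your own. Each camera call takes 0.05 s, during which the arm holds its last target. There are 200 camera calls.

## Working session

There is one attempt and no reset: what is moved stays moved. The work goes in short steps, Python scripts to look and compute and a shell command to move; the robot and the scene stay as the last step left them, time stands still between calls to the robot, and variables do not carry over. Pictures are saved under pics/ and viewed, about 8 in all and at most 12, crops included, and the job is handed in when it is done.

```bash
mkdir -p pics && ls
cat > h.py <<'E'
import numpy as np, cv2
from cell import manip
def save(p,name,box=None,s=1):
    im=cv2.cvtColor(p["pixels"],cv2.COLOR_RGB2BGR)
    if box: im=im[box[1]:box[3],box[0]:box[2]]
    if s!=1: im=cv2.resize(im,None,fx=s,fy=s,interpolation=cv2.INTER_CUBIC)
    cv2.imwrite("pics/"+name,im)
def proj(p,X):
    E=np.array(p["extrinsics"]);c=E[:3,:3]@np.array(X,float)+E[:3,3]
    return np.array([p["fx"]*c[0]/c[2]+p["cx"],p["fy"]*c[1]/c[2]+p["cy"]])
def ray(p,uv):
    E=np.array(p["extrinsics"]);R=E[:3,:3];o=-R.T@E[:3,3]
    d=R.T@np.array([(uv[0]-p["cx"])/p["fx"],(uv[1]-p["cy"])/p["fy"],1]);return o,d
def atz(p,uv,z):
    o,d=ray(p,uv);return o+d*(z-o[2])/d[2]
def tri(p,u,q,v):
    o1,d1=ray(p,u);o2,d2=ray(q,v);t=np.linalg.lstsq(np.c_[d1,-d2],o2-o1,rcond=None)[0]
    a=o1+d1*t[0];b=o2+d2*t[1];return (a+b)/2,np.linalg.norm(a-b)
E
python3 - <<'E'
from h import *
np.set_printoptions(precision=1,suppress=True)
for n in("top","side"):
    p=manip.camera(n);save(p,n+"0.png")
    print(n,"cam at",ray(p,(320,200))[0],"dir",ray(p,(320,200))[1],p["fx"])
    for k in("module_mid","chassis","seat","mat","spanner","jar","pod"):
        print(k,[(np.array(d["location"]).round(1).tolist(),round(d["conf"],2),proj(p,d["location"]).round().tolist()) for d in manip.search_frame(p,k)])
print(manip.read_state())
E
```

```text
pics
top cam at [438.4  26.4 815.5] dir [ 0.2 -0.1 -1. ] 409.20838751177166
module_mid [([531.0, -15.5, 72.3], 0.79, [319.0, 229.0]), ([325.1, 185.7, 122.8], 0.76, [197.0, 354.0]), ([552.7, 176.8, 95.1], 0.57, [211.0, 216.0]), ([662.0, 135.8, 45.5], 0.38, [240.0, 164.0])]
chassis [([512.2, -251.2, 68.9], 0.77, [447.0, 239.0])]
seat [([508.9, -221.0, 29.6], 0.87, [424.0, 242.0])]
mat [([577.7, 185.0, 1.1], 0.82, [217.0, 211.0])]
spanner [([477.5, 208.5, 5.8], 0.88, [203.0, 261.0])]
jar [([659.9, 135.4, 46.6], 0.6, [240.0, 165.0])]
pod [([800.0, 8.9, 19.6], 0.96, [304.0, 103.0]), ([661.0, 136.1, 47.1], 0.45, [239.0, 164.0])]
side cam at [287.4 744.  604.6] dir [ 0.3 -0.8 -0.6] 467.6019929298245
module_mid [([319.1, 209.6, 87.5], 0.96, [436.0, 290.0]), ([547.4, 204.0, 70.0], 0.75, [300.0, 260.0]), ([527.1, -5.5, 46.8], 0.72, [350.0, 207.0])]
chassis [([504.2, -193.8, 70.5], 0.73, [386.0, 156.0])]
seat []
mat [([555.4, 220.9, 0.4], 0.73, [293.0, 295.0])]
spanner [([475.6, 216.2, 10.8], 0.66, [337.0, 301.0])]
jar []
pod [([796.6, 27.6, 19.7], 0.91, [230.0, 200.0])]
{'clock': 0.8, 'joints': array([-1.2,  0.3,  1.5,  0. ,  1.3, -0.1]), 'qd': array([ 0.,  0., -0., -0., -0.,  0.]), 'effort': array([  0. , -53.2, -35.3,   0.1,   0. ,  -0. ]), 'eef_pos': array([ 222.2, -503.1,  205.5]), 'eef_rot': array([ 3.1, -0. ,  0.4]), 'wrist_force': array([-0.9,  0. , -0.2]), 'moment': array([0., 0., 0.]), 'finger_gap': 94.09444440926633}
```

View pics/top0.png

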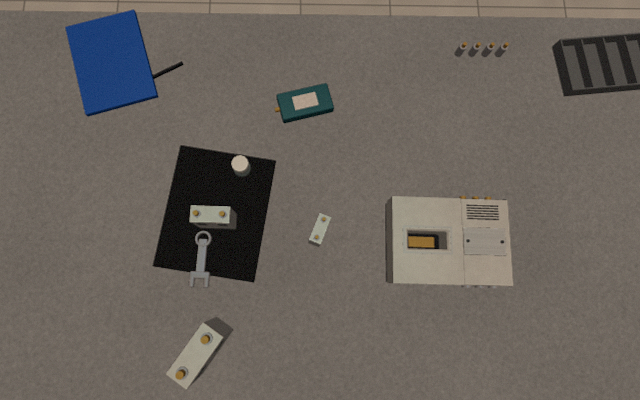

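View pics/side0.png

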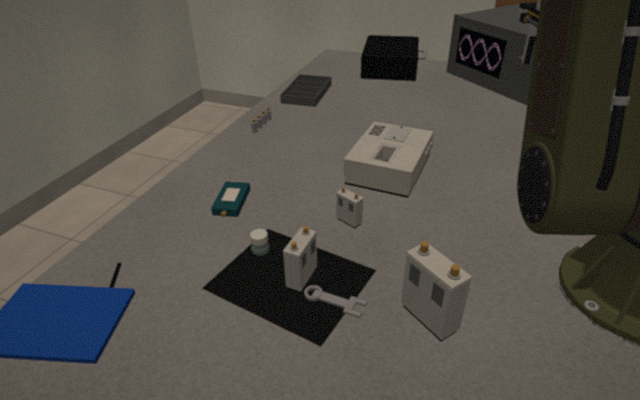

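The top view shows three modules: the small one at (319,229) on the bare bench, the large one at (197,354) on the bare bench, and the one at (211,216) standing on the mat beside the jar (240,164) and spanner (203,261). The one on the mat is the middle-sized, so it fits the description. The open bay is at (424,242) and the closed one at (485,242). Next I'll confirm this in a crop and measure.

Run:
```python
from h import *
np.set_printoptions(precision=1,suppress=True)
p=manip.camera("top");q=manip.camera("side")
save(p,"mod.png",(180,185,260,245),10);save(p,"bay.png",(380,190,520,292),5.7)
np.save("top.npy",p,allow_pickle=True)
def brass(p,box):
    x0,y0,x1,y1=box;h=cv2.cvtColor(p["pixels"][y0:y1,x0:x1],cv2.COLOR_RGB2HSV)
    m=((h[...,0]>8)&(h[...,0]<28)&(h[...,1]>110)&(h[...,2]>80)).astype(np.uint8)
    n,l,s,c=cv2.connectedComponentsWithStats(m)
    return [(c[i]+[x0,y0],s[i,4]) for i in range(1,n) if s[i,4]>3]
print("top brass",brass(p,(180,195,245,240)),"side brass",brass(q,(275,215,330,300)))
# gray-mask top face
for nm,b in(("module",(180,195,250,240)),("chassis",(380,190,520,292))):
    g=cv2.cvtColor(p["pixels"],cv2.COLOR_RGB2GRAY)[b[1]:b[3],b[0]:b[2]]
    t,m=cv2.threshold(g,0,255,cv2.THRESH_OTSU)
    c=max(cv2.findContours(m,cv2.RETR_EXTERNAL,cv2.CHAIN_APPROX_NONE)[0],key=cv2.contourArea)
    pts=cv2.boxPoints(cv2.minAreaRect(c))+np.array(b[:2])
    print(nm,t,pts,"\n",np.array([atz(p,u,93 if nm=="module" else 70) for u in pts]))
```

```text
top brass [(array([195.1, 212.5]), np.int32(20)), (array([221.6, 213.2]), np.int32(21))] side brass [(array([305.2, 227.6]), np.int32(16)), (array([293.3, 243.8]), np.int32(18))]
module 83.0 [[188.8 221.9]
 [189.5 204.4]
 [230.3 206.1]
 [229.6 223.5]] 
 [[541.9 215.8  93. ]
 [573.3 216.   93. ]
 [570.1 143.8  93. ]
 [538.6 144.2  93. ]]
chassis 121.0 [[388.7 283. ]
 [392.  195.2]
 [516.2 200. ]
 [512.9 287.8]] 
 [[ 432.7 -139.5   70. ]
 [ 594.  -153.3   70. ]
 [ 584.2 -389.3   70. ]
 [ 422.1 -365.6   70. ]]
```

View pics/mod.png

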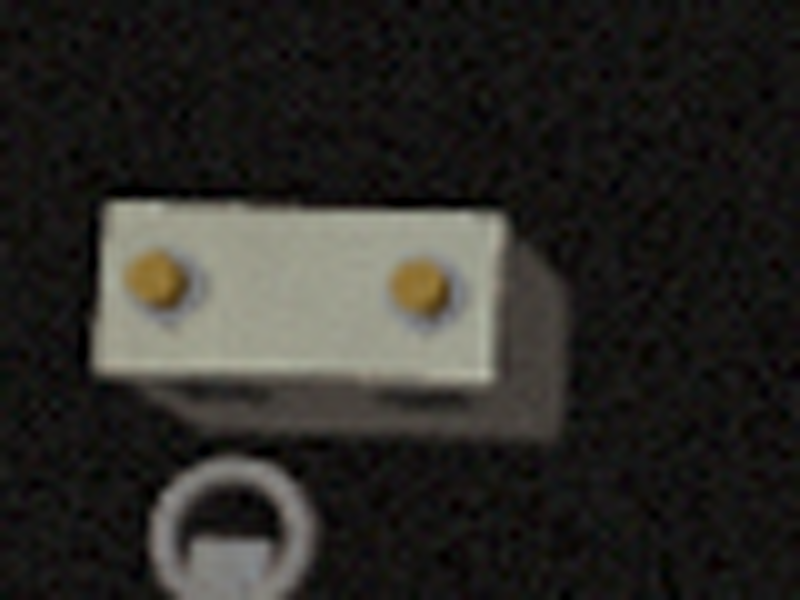

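View pics/bay.png

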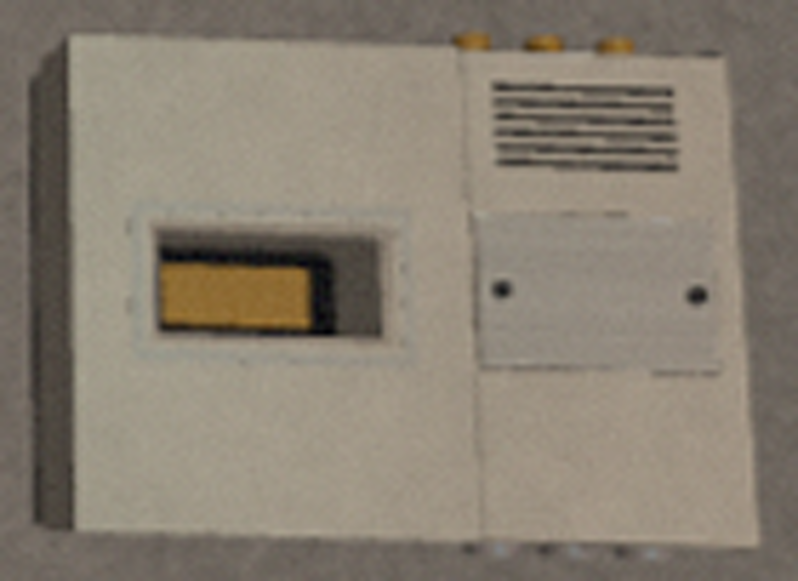

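Crop check: the module on the mat is 70 x 30 at the top, with corners at about (190,205), (230,206), (229,223) and (189,222), and brass connectors at (195,213) and (222,213). The bay opening spans (407,230) to (447,249), with the brass carriage inside. Next I'll fit the poses to the known sizes.

Run:
```python
from h import *
from scipy.optimize import least_squares
np.set_printoptions(precision=2,suppress=True)
p=np.load("top.npy",allow_pickle=True).item();q=manip.camera("side")
save(q,"sidebay.png",(335,110,445,200),7)
def px(l,s,o): return (np.array(l,float)+.5)/s-.5+np.array(o)
def fit(model,uv,x0):
    def f(v):
        c,s=np.cos(v[2]),np.sin(v[2])
        return np.concatenate([proj(p,[v[0]+c*m[0]-s*m[1],v[1]+s*m[0]+c*m[1],m[2]])-u for m,u in zip(model,uv)])
    r=least_squares(f,x0,x_scale=[1,1,.01]);return r.x,np.degrees(r.x[2]),np.abs(r.fun).max()
mod=px([(103,203),(505,213),(495,385),(95,375)],10,(180,185))
print("mod sizes",[atz(p,u,93)for u in mod])
M=[(15,35,93),(15,-35,93),(-15,-35,93),(-15,35,93)]
print("module",fit(M,mod,[550,180,0]))
dk=px([(70,36),(723,57),(758,545),(77,530)],5.7,(380,190))
print("chassis",fit([(80,65,70),(80,-155,70),(-80,-155,70),(-80,65,70)],dk,[510,-210,0]))
print("deck corners",np.array([atz(p,u,70)for u in dk]))
by=px([(157,228),(380,240),(380,338),(157,333)],5.7,(380,190))
B=np.array([atz(p,u,67)for u in by]);print("bay",B,B.mean(0))
# connectors tops, triangulated
for a,b in(((195.1,212.5),(293.3,243.8)),((221.6,213.2),(305.2,227.6))): print("conn",tri(p,a,q,b), atz(p,a,105))
s=manip.read_state();print(s["eef_pos"],s["eef_rot"],s["clock"])
```

```text
mod sizes [array([572.5 , 215.38,  93.  ]), array([570.45, 144.22,  93.  ]), array([539.52, 145.12,  93.  ]), array([541.63, 215.35,  93.  ])]
module (array([556.01, 180.02,  -0.03]), np.float64(-1.530566215706046), np.float64(0.427605307502688))
chassis (array([ 510.93, -214.2 ,   -0.03]), np.float64(-1.8627615267035051), np.float64(0.6155955198609036))
deck corners [[ 592.6  -152.97   70.  ]
 [ 584.94 -370.5    70.  ]
 [ 426.65 -365.55   70.  ]
 [ 433.38 -147.57   70.  ]]
bay [[ 529.38 -179.14   67.  ]
 [ 525.07 -252.2    67.  ]
 [ 493.27 -249.85   67.  ]
 [ 495.37 -177.26   67.  ]] [ 510.77 -214.61   67.  ]
conn (array([557.76, 203.46, 102.07]), np.float64(1.232347081916641)) [556.67 202.54 105.  ]
conn (array([556.07, 157.09, 103.04]), np.float64(1.0035981249194272)) [555.25 156.58 105.  ]
[ 222.17 -503.11  205.44] [-3.14  0.    0.42] 0.95
```

View pics/sidebay.png

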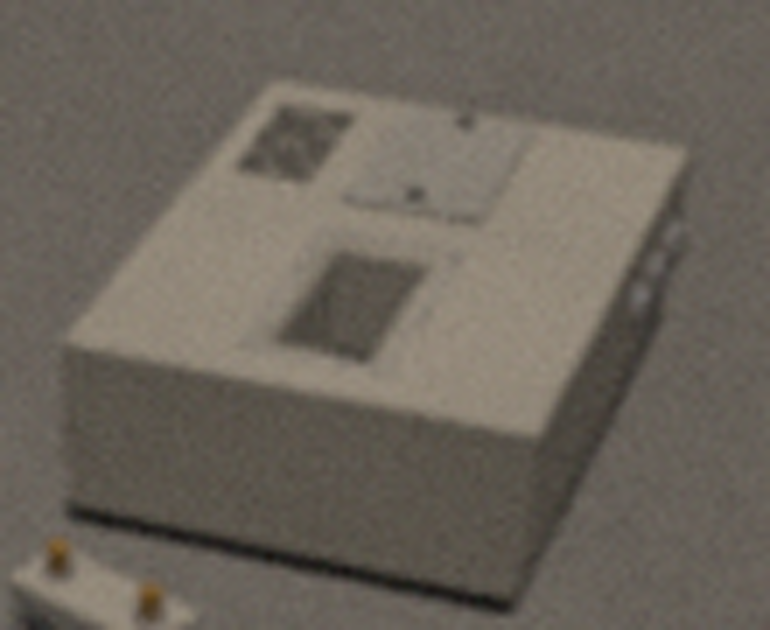

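Both fits agree with the sizes given: the module is at (556,180) with yaw -1.5°, and the bay is at (511,-214.5) with yaw -1.9°. In the side crop the bay is open and empty. I'll grasp with the jaws along x (yaw 88.5°) and the TCP at z=63, travelling at z=205.

```bash
python3 -m crank '[{"offset":[0.017,0.035,0],"spin":7},{"offset":[0.034,0.07,0],"spin":14},{"offset":[0.051,0.105,0],"spin":21},{"offset":[0.068,0.14,0],"spin":28},{"offset":[0.085,0.175,0],"spin":35},{"offset":[0.102,0.21,0],"spin":42},{"offset":[0.119,0.245,0],"spin":49},{"offset":[0.136,0.28,0],"spin":56}]' 1 10
```

```text
clock: 1.62
eef_pos: [358.5, -221.4, 205.7]
eef_rot: [3.141, 0.0, 1.399]
wrist_force: [1.4, -0.1, 1.0]
finger_gap: 94.2
```

```bash
python3 -m crank '[{"offset":[0.017,0.035,0],"spin":1},{"offset":[0.034,0.07,0],"spin":2},{"offset":[0.051,0.105,0],"spin":3},{"offset":[0.068,0.14,0],"spin":4},{"offset":[0.085,0.175,0],"spin":5},{"offset":[0.102,0.21,0],"spin":6},{"offset":[0.119,0.245,0],"spin":7},{"offset":[0.136,0.28,0],"spin":8.3}]'
```

```text
clock: 2.28
eef_pos: [495.0, 60.7, 205.9]
eef_rot: [3.141, 0.0, 1.545]
wrist_force: [0.8, -1.8, 0.0]
finger_gap: 93.7
```

```bash
python3 -m crank '[{"offset":[0.015,0.03,0],"spin":0},{"offset":[0.03,0.06,0],"spin":0},{"offset":[0.046,0.09,0],"spin":0},{"offset":[0.061,0.119,0],"spin":0},{"offset":[0.061,0.119,-0.015],"spin":0},{"offset":[0.061,0.119,-0.04],"spin":0},{"offset":[0.061,0.119,-0.06],"spin":0},{"offset":[0.061,0.119,-0.065],"spin":0}]'
```

```text
clock: 2.95
eef_pos: [554.7, 179.5, 137.5]
eef_rot: [-3.138, 0.002, 1.545]
wrist_force: [0.1, -0.5, 0.8]
finger_gap: 93.8
```

Run:
```python
from h import *
s=manip.read_state();print(s["eef_pos"],s["eef_rot"],s["wrist_force"])
p=manip.camera("side");save(p,"s1.png",(220,130,420,330),3)
```

```text
[554.68488417 179.51989182 137.53024118] [-3.13810742e+00  1.59621061e-03  1.54506667e+00] [ 0.11314754 -0.50208964  0.75427709]
```

View pics/s1.png

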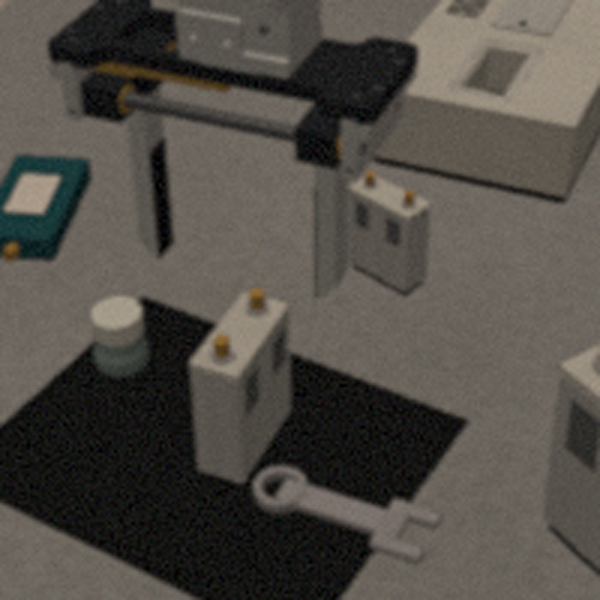

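The fingers hang either side of the module, at crop (150,250) and (325,290), with nothing in the way below. Now I'll descend to z=63.

```bash
python3 -m crank '[{"offset":[0.001,0.0005,-0.015],"spin":0},{"offset":[0.001,0.0005,-0.03],"spin":0},{"offset":[0.001,0.0005,-0.045],"spin":0},{"offset":[0.001,0.0005,-0.06],"spin":0},{"offset":[0.001,0.0005,-0.07],"spin":0},{"offset":[0.001,0.0005,-0.0745],"spin":0},{"offset":[0.001,0.0005,-0.0745],"spin":0},{"offset":[0.001,0.0005,-0.0745],"spin":0}]' && python3 -m crank '[{"offset":[0,0,0],"spin":0},{"offset":[0,0,0],"spin":0},{"offset":[0,0,0],"spin":0},{"offset":[0,0,0],"spin":0},{"offset":[0,0,0],"spin":0},{"offset":[0,0,0],"spin":0},{"offset":[0,0,0],"spin":0},{"offset":[0,0,0],"spin":0}]' 0 30
```

```text
clock: 3.67
eef_pos: [556.5, 180.0, 64.9]
eef_rot: [-3.14, 0.001, 1.545]
wrist_force: [0.1, 0.3, 0.5]
finger_gap: 94.0
clock: 4.33
eef_pos: [556.5, 180.1, 64.8]
eef_rot: [-3.14, 0.001, 1.545]
wrist_force: [0.1, 0.7, -0.1]
finger_gap: 44.1
```

```bash
python3 -m crank '[{"offset":[0,0,0],"spin":0},{"offset":[0,0,0],"spin":0},{"offset":[0,0,0],"spin":0},{"offset":[0,0,0],"spin":0},{"offset":[0,0,0],"spin":0},{"offset":[0,0,0],"spin":0},{"offset":[0,0,0],"spin":0},{"offset":[0,0,0],"spin":0}]' 0 30
```

```text
clock: 5.0
eef_pos: [556.4, 180.0, 64.8]
eef_rot: [-3.14, 0.001, 1.545]
wrist_force: [0.9, 1.0, -1.3]
finger_gap: 30.2
```

Gripped with a 30.2 mm gap, which matches the 30 mm thickness. Lifting.

```bash
python3 -m crank '[{"offset":[0,0,0.005],"spin":0},{"offset":[0,0,0.02],"spin":0},{"offset":[0,0,0.04],"spin":0},{"offset":[0,0,0.065],"spin":0},{"offset":[0,0,0.09],"spin":0},{"offset":[0,0,0.115],"spin":0},{"offset":[0,0,0.13],"spin":0},{"offset":[0,0,0.135],"spin":0}]'
```

```text
clock: 5.67
eef_pos: [557.1, 180.2, 202.9]
eef_rot: [3.14, 0.0, 1.545]
wrist_force: [0.1, 0.2, -1.7]
finger_gap: 30.0
```

```bash
python3 -m crank '[{"offset":[-0.003,-0.02,0],"spin":0},{"offset":[-0.007,-0.055,0],"spin":0},{"offset":[-0.011,-0.093,0],"spin":0},{"offset":[-0.015,-0.131,0],"spin":0},{"offset":[-0.02,-0.169,0],"spin":-0.1},{"offset":[-0.024,-0.207,0],"spin":-0.2},{"offset":[-0.028,-0.245,0],"spin":-0.3},{"offset":[-0.033,-0.28,0],"spin":-0.4}]' && python3 -m crank '[{"offset":[-0.004,-0.03,0],"spin":0},{"offset":[-0.008,-0.06,0],"spin":0},{"offset":[-0.011,-0.085,0],"spin":0},{"offset":[-0.013,-0.105,0],"spin":0},{"offset":[-0.013,-0.114,0],"spin":0},{"offset":[-0.013,-0.1147,-0.01],"spin":0},{"offset":[-0.013,-0.1147,-0.03],"spin":0},{"offset":[-0.013,-0.1147,-0.04],"spin":0}]'
```

```text
clock: 6.33
eef_pos: [523.3, -101.7, 202.1]
eef_rot: [3.141, -0.0, 1.537]
wrist_force: [1.3, 0.1, -0.9]
finger_gap: 29.9
clock: 7.0
eef_pos: [509.6, -215.0, 159.3]
eef_rot: [-3.14, -0.002, 1.538]
wrist_force: [-0.6, 0.7, -3.3]
finger_gap: 29.9
```

Run:
```python
from h import *
np.set_printoptions(precision=4,suppress=True)
s=manip.read_state();print(s["eef_pos"],s["eef_rot"],s["wrist_force"],s["moment"])
p=manip.camera("side");save(p,"s2.png",(320,60,460,200),4.2)
```

```text
[ 509.648  -214.9855  159.3498] [-3.1399 -0.0016  1.5381] [-0.5585  0.6802 -3.2856] [ 0.003  -0.1008 -0.0565]
```

View pics/s2.png

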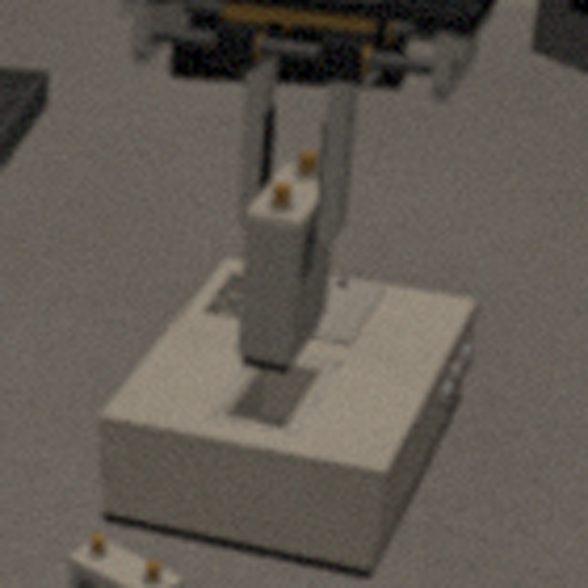

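The module hangs upright just above the bay mouth; in the crop its foot is at (270,360) and the bay at (275,395). I'll correct by about 1 mm and lower into the mouth while watching the forces.

```bash
python3 -m crank '[{"offset":[0.0013,0.0005,-0.005],"spin":0},{"offset":[0.0013,0.0005,-0.01],"spin":0},{"offset":[0.0013,0.0005,-0.015],"spin":0},{"offset":[0.0013,0.0005,-0.02],"spin":0},{"offset":[0.0013,0.0005,-0.024],"spin":0},{"offset":[0.0013,0.0005,-0.028],"spin":0},{"offset":[0.0013,0.0005,-0.032],"spin":0},{"offset":[0.0013,0.0005,-0.032],"spin":0}]'
```

```text
clock: 7.72
eef_pos: [510.3, -214.1, 125.3]
eef_rot: [-3.137, -0.003, 1.538]
wrist_force: [0.8, -0.2, -2.3]
finger_gap: 29.8
```

```bash
python3 -m crank '[{"offset":[0,0,-0.0015],"spin":0},{"offset":[0,0,-0.003],"spin":0},{"offset":[0,0,-0.0045],"spin":0},{"offset":[0,0,-0.006],"spin":0},{"offset":[0,0,-0.0075],"spin":0},{"offset":[0,0,-0.009],"spin":0},{"offset":[0,0,-0.010],"spin":0},{"offset":[0,0,-0.010],"spin":0}]'
```

```text
clock: 8.38
eef_pos: [510.3, -214.1, 115.1]
eef_rot: [-3.137, -0.003, 1.538]
wrist_force: [0.5, 0.1, -2.6]
finger_gap: 30.0
```

```bash
python3 -m crank '[{"offset":[0,0,-0.0015],"spin":0},{"offset":[0,0,-0.003],"spin":0},{"offset":[0,0,-0.0045],"spin":0},{"offset":[0,0,-0.006],"spin":0},{"offset":[0,0,-0.0075],"spin":0},{"offset":[0,0,-0.009],"spin":0},{"offset":[0,0,-0.0105],"spin":0},{"offset":[0,0,-0.0115],"spin":0}]'
```

```text
clock: 9.05
eef_pos: [510.3, -214.1, 103.4]
eef_rot: [-3.137, -0.003, 1.538]
wrist_force: [1.0, 0.3, -1.8]
finger_gap: 29.9
```

```bash
python3 -m crank '[{"offset":[0,0,-0.0005],"spin":0},{"offset":[0,0,-0.001],"spin":0},{"offset":[0,0,-0.0015],"spin":0},{"offset":[0,0,-0.002],"spin":0},{"offset":[0,0,-0.0025],"spin":0},{"offset":[0,0,-0.003],"spin":0},{"offset":[0,0,-0.003],"spin":0},{"offset":[0,0,-0.003],"spin":0}]'
```

```text
clock: 9.72
eef_pos: [510.3, -214.1, 100.3]
eef_rot: [-3.137, -0.003, 1.538]
wrist_force: [1.0, -0.4, -2.7]
finger_gap: 29.9
```

```bash
python3 -m crank '[{"offset":[0,0,-0.0005],"spin":0},{"offset":[0,0,-0.001],"spin":0},{"offset":[0,0,-0.0015],"spin":0},{"offset":[0,0,-0.002],"spin":0},{"offset":[0,0,-0.002],"spin":0},{"offset":[0,0,-0.002],"spin":0},{"offset":[0,0,-0.002],"spin":0},{"offset":[0,0,-0.002],"spin":0}]'
```

```text
clock: 10.38
eef_pos: [510.3, -214.1, 98.3]
eef_rot: [-3.137, -0.003, 1.538]
wrist_force: [2.7, 0.0, -4.1]
finger_gap: 30.1
```

```bash
python3 -m crank '[{"offset":[0,0,-0.0005],"spin":0},{"offset":[0,0,-0.001],"spin":0},{"offset":[0,0,-0.0015],"spin":0},{"offset":[0,0,-0.002],"spin":0},{"offset":[0,0,-0.002],"spin":0},{"offset":[0,0,-0.002],"spin":0},{"offset":[0,0,-0.002],"spin":0},{"offset":[0,0,-0.002],"spin":0}]'
```

```text
clock: 11.05
eef_pos: [510.3, -214.1, 96.3]
eef_rot: [-3.137, -0.003, 1.538]
wrist_force: [2.3, -0.3, -2.5]
finger_gap: 29.8
```

```bash
python3 -m crank '[{"offset":[0,0,-0.0005],"spin":0},{"offset":[0,0,-0.001],"spin":0},{"offset":[0,0,-0.0015],"spin":0},{"offset":[0,0,-0.002],"spin":0},{"offset":[0,0,-0.002],"spin":0},{"offset":[0,0,-0.002],"spin":0},{"offset":[0,0,-0.002],"spin":0},{"offset":[0,0,-0.002],"spin":0}]'
```

```text
clock: 11.72
eef_pos: [510.3, -214.1, 94.2]
eef_rot: [-3.137, -0.003, 1.538]
wrist_force: [2.3, -0.8, -1.9]
finger_gap: 29.6
```

```bash
python3 -m crank '[{"offset":[0,0,-0.0005],"spin":0},{"offset":[0,0,-0.001],"spin":0},{"offset":[0,0,-0.001],"spin":0},{"offset":[0,0,-0.001],"spin":0},{"offset":[0,0,-0.001],"spin":0},{"offset":[0,0,-0.001],"spin":0},{"offset":[0,0,-0.001],"spin":0},{"offset":[0,0,-0.001],"spin":0}]'
```

```text
clock: 12.38
eef_pos: [510.3, -214.1, 93.2]
eef_rot: [-3.137, -0.003, 1.538]
wrist_force: [1.9, -0.5, -3.3]
finger_gap: 30.0
```

A steady +2 N in x suggests it is just touching the -x wall. I'll ease +0.5 mm in x while lowering.

```bash
python3 -m crank '[{"offset":[0.0005,0,-0.0005],"spin":0},{"offset":[0.0005,0,-0.001],"spin":0},{"offset":[0.0005,0,-0.001],"spin":0},{"offset":[0.0005,0,-0.001],"spin":0},{"offset":[0.0005,0,-0.001],"spin":0},{"offset":[0.0005,0,-0.001],"spin":0},{"offset":[0.0005,0,-0.001],"spin":0},{"offset":[0.0005,0,-0.001],"spin":0}]'
```

```text
clock: 13.05
eef_pos: [510.8, -214.1, 92.2]
eef_rot: [-3.137, -0.003, 1.538]
wrist_force: [0.2, 0.1, -1.6]
finger_gap: 30.0
```

```bash
python3 -m crank '[{"offset":[0,0,-0.0005],"spin":0},{"offset":[0,0,-0.001],"spin":0},{"offset":[0,0,-0.001],"spin":0},{"offset":[0,0,-0.001],"spin":0},{"offset":[0,0,-0.001],"spin":0},{"offset":[0,0,-0.001],"spin":0},{"offset":[0,0,-0.001],"spin":0},{"offset":[0,0,-0.001],"spin":0}]'
```

```text
clock: 13.72
eef_pos: [510.8, -214.1, 91.2]
eef_rot: [-3.137, -0.003, 1.538]
wrist_force: [-0.0, 0.4, -2.0]
finger_gap: 29.6
```

```bash
python3 -m crank '[{"offset":[0,0,-0.0005],"spin":0},{"offset":[0,0,-0.001],"spin":0},{"offset":[0,0,-0.001],"spin":0},{"offset":[0,0,-0.001],"spin":0},{"offset":[0,0,-0.001],"spin":0},{"offset":[0,0,-0.001],"spin":0},{"offset":[0,0,-0.001],"spin":0},{"offset":[0,0,-0.001],"spin":0}]'
```

```text
clock: 14.38
eef_pos: [510.9, -214.1, 90.3]
eef_rot: [-3.137, -0.003, 1.538]
wrist_force: [-1.6, 0.3, 2.3]
finger_gap: 30.0
```

```bash
python3 -m crank '[{"offset":[0,0,-0.0005],"spin":0},{"offset":[0,0,-0.001],"spin":0},{"offset":[0,0,-0.001],"spin":0},{"offset":[0,0,-0.001],"spin":0},{"offset":[0,0,-0.001],"spin":0},{"offset":[0,0,-0.001],"spin":0},{"offset":[0,0,-0.001],"spin":0},{"offset":[0,0,-0.001],"spin":0}]'
```

```text
clock: 15.05
eef_pos: [510.9, -214.2, 89.4]
eef_rot: [-3.137, -0.003, 1.538]
wrist_force: [-1.4, 1.0, 5.0]
finger_gap: 29.7
```

Contact is at TCP z≈90.9, so the carriage is about 41 mm below the deck, within the given range. The load now is about +7.5 N over the free-hanging reading. I'll firm up the grip and press in 1 mm steps.

```bash
python3 -m crank '[{"offset":[0,0,0],"spin":0},{"offset":[0,0,-0.0005],"spin":0},{"offset":[0,0,-0.001],"spin":0},{"offset":[0,0,-0.001],"spin":0},{"offset":[0,0,-0.001],"spin":0},{"offset":[0,0,-0.001],"spin":0},{"offset":[0,0,-0.001],"spin":0},{"offset":[0,0,-0.001],"spin":0}]' 0 45
```

```text
clock: 15.72
eef_pos: [511.0, -214.1, 88.6]
eef_rot: [-3.138, -0.003, 1.538]
wrist_force: [-3.2, 2.0, 7.7]
finger_gap: 29.8
```

```bash
python3 -m crank '[{"offset":[0,0,-0.0005],"spin":0},{"offset":[0,0,-0.001],"spin":0},{"offset":[0,0,-0.001],"spin":0},{"offset":[0,0,-0.001],"spin":0},{"offset":[0,0,-0.001],"spin":0},{"offset":[0,0,-0.001],"spin":0},{"offset":[0,0,-0.001],"spin":0},{"offset":[0,0,-0.001],"spin":0}]'
```

```text
clock: 16.38
eef_pos: [511.0, -214.2, 87.9]
eef_rot: [-3.138, -0.003, 1.538]
wrist_force: [-2.8, 2.0, 8.0]
finger_gap: 29.7
```

```bash
python3 -m crank '[{"offset":[0,0,-0.0005],"spin":0},{"offset":[0,0,-0.001],"spin":0},{"offset":[0,0,-0.001],"spin":0},{"offset":[0,0,-0.001],"spin":0},{"offset":[0,0,-0.001],"spin":0},{"offset":[0,0,-0.001],"spin":0},{"offset":[0,0,-0.001],"spin":0},{"offset":[0,0,-0.001],"spin":0}]'
```

```text
clock: 17.05
eef_pos: [511.0, -214.1, 87.3]
eef_rot: [-3.138, -0.003, 1.538]
wrist_force: [-3.2, 1.3, 9.2]
finger_gap: 29.6
```

```bash
python3 -m crank '[{"offset":[0,0,-0.0005],"spin":0},{"offset":[0,0,-0.001],"spin":0},{"offset":[0,0,-0.001],"spin":0},{"offset":[0,0,-0.001],"spin":0},{"offset":[0,0,-0.001],"spin":0},{"offset":[0,0,-0.001],"spin":0},{"offset":[0,0,-0.001],"spin":0},{"offset":[0,0,-0.001],"spin":0}]'
```

```text
clock: 17.72
eef_pos: [511.1, -214.1, 86.7]
eef_rot: [-3.138, -0.003, 1.538]
wrist_force: [-3.7, 2.5, 9.4]
finger_gap: 29.4
```

```bash
python3 -m crank '[{"offset":[-0.0003,0.0002,-0.0005],"spin":0},{"offset":[-0.0003,0.0002,-0.001],"spin":0},{"offset":[-0.0003,0.0002,-0.0013],"spin":0},{"offset":[-0.0003,0.0002,-0.0013],"spin":0},{"offset":[-0.0003,0.0002,-0.0013],"spin":0},{"offset":[-0.0003,0.0002,-0.0013],"spin":0},{"offset":[-0.0003,0.0002,-0.0013],"spin":0},{"offset":[-0.0003,0.0002,-0.0013],"spin":0}]'
```

```text
clock: 18.38
eef_pos: [511.0, -214.0, 85.8]
eef_rot: [-3.139, -0.002, 1.539]
wrist_force: [-1.6, 1.2, 8.6]
finger_gap: 29.7
```

```bash
python3 -m crank '[{"offset":[0,0,-0.0005],"spin":0},{"offset":[0,0,-0.001],"spin":0},{"offset":[0,0,-0.0013],"spin":0},{"offset":[0,0,-0.0013],"spin":0},{"offset":[0,0,-0.0013],"spin":0},{"offset":[0,0,-0.0013],"spin":0},{"offset":[0,0,-0.0013],"spin":0},{"offset":[0,0,-0.0013],"spin":0}]'
```

```text
clock: 19.05
eef_pos: [511.1, -214.0, 84.8]
eef_rot: [-3.139, -0.002, 1.539]
wrist_force: [-1.8, 2.0, 6.7]
finger_gap: 29.4
```

The resistance peaked at about 12 N net near 4 mm and is now falling (9 N at about 6 mm). I'll continue in small steps.

```bash
python3 -m crank '[{"offset":[0,0,-0.0005],"spin":0},{"offset":[0,0,-0.001],"spin":0},{"offset":[0,0,-0.0012],"spin":0},{"offset":[0,0,-0.0012],"spin":0},{"offset":[0,0,-0.0012],"spin":0},{"offset":[0,0,-0.0012],"spin":0},{"offset":[0,0,-0.0012],"spin":0},{"offset":[0,0,-0.0012],"spin":0}]'
```

```text
clock: 19.72
eef_pos: [511.1, -213.9, 83.6]
eef_rot: [-3.139, -0.002, 1.539]
wrist_force: [-1.4, 1.4, 4.2]
finger_gap: 29.5
```

```bash
python3 -m crank '[{"offset":[0,0,-0.0005],"spin":0},{"offset":[0,0,-0.001],"spin":0},{"offset":[0,0,-0.001],"spin":0},{"offset":[0,0,-0.001],"spin":0},{"offset":[0,0,-0.001],"spin":0},{"offset":[0,0,-0.001],"spin":0},{"offset":[0,0,-0.001],"spin":0},{"offset":[0,0,-0.001],"spin":0}]'
```

```text
clock: 20.38
eef_pos: [511.0, -213.9, 82.6]
eef_rot: [-3.139, -0.002, 1.538]
wrist_force: [-0.0, 1.2, 0.8]
finger_gap: 29.7
```

```bash
python3 -m crank '[{"offset":[0,0,-0.0005],"spin":0},{"offset":[0,0,-0.0008],"spin":0},{"offset":[0,0,-0.0008],"spin":0},{"offset":[0,0,-0.0008],"spin":0},{"offset":[0,0,-0.0008],"spin":0},{"offset":[0,0,-0.0008],"spin":0},{"offset":[0,0,-0.0008],"spin":0},{"offset":[0,0,-0.0008],"spin":0}]'
```

```text
clock: 21.05
eef_pos: [511.0, -214.0, 81.8]
eef_rot: [-3.139, -0.002, 1.538]
wrist_force: [0.1, 0.3, -1.3]
finger_gap: 29.7
```

```bash
python3 -m crank '[{"offset":[0,0,-0.0005],"spin":0},{"offset":[0,0,-0.0008],"spin":0},{"offset":[0,0,-0.0008],"spin":0},{"offset":[0,0,-0.0008],"spin":0},{"offset":[0,0,-0.0008],"spin":0},{"offset":[0,0,-0.0008],"spin":0},{"offset":[0,0,-0.0008],"spin":0},{"offset":[0,0,-0.0008],"spin":0}]'
```

```text
clock: 21.72
eef_pos: [511.0, -213.9, 81.0]
eef_rot: [-3.139, -0.002, 1.538]
wrist_force: [-0.2, 0.4, -2.6]
finger_gap: 30.0
```

```bash
python3 -m crank '[{"offset":[0,0,-0.0005],"spin":0},{"offset":[0,0,-0.0008],"spin":0},{"offset":[0,0,-0.0008],"spin":0},{"offset":[0,0,-0.0008],"spin":0},{"offset":[0,0,-0.0008],"spin":0},{"offset":[0,0,-0.0008],"spin":0},{"offset":[0,0,-0.0008],"spin":0},{"offset":[0,0,-0.0008],"spin":0}]'
```

```text
clock: 22.38
eef_pos: [511.0, -213.9, 80.2]
eef_rot: [-3.139, -0.002, 1.539]
wrist_force: [0.3, 0.8, -2.0]
finger_gap: 29.5
```

```bash
python3 -m crank '[{"offset":[0,0,-0.0003],"spin":0},{"offset":[0,0,-0.0006],"spin":0},{"offset":[0,0,-0.0006],"spin":0},{"offset":[0,0,-0.0006],"spin":0},{"offset":[0,0,-0.0006],"spin":0},{"offset":[0,0,-0.0006],"spin":0},{"offset":[0,0,-0.0006],"spin":0},{"offset":[0,0,-0.0006],"spin":0}]'
```

```text
clock: 23.05
eef_pos: [511.1, -213.9, 79.6]
eef_rot: [-3.139, -0.002, 1.538]
wrist_force: [-0.2, 0.4, -0.0]
finger_gap: 29.8
```

```bash
python3 -m crank '[{"offset":[0,0,-0.0002],"spin":0},{"offset":[0,0,-0.0003],"spin":0},{"offset":[0,0,-0.0003],"spin":0},{"offset":[0,0,-0.0003],"spin":0},{"offset":[0,0,-0.0003],"spin":0},{"offset":[0,0,-0.0003],"spin":0},{"offset":[0,0,-0.0003],"spin":0},{"offset":[0,0,-0.0003],"spin":0}]'
```

```text
clock: 23.72
eef_pos: [511.1, -214.0, 79.4]
eef_rot: [-3.139, -0.002, 1.538]
wrist_force: [-0.0, 0.7, 2.5]
finger_gap: 29.7
```

The module is on the hard stop: travel is about 11.3 mm and the load rises again to about 5 N. Stop here and let go.

```bash
python3 -m crank '[{"offset":[0,0,0],"spin":0},{"offset":[0,0,0],"spin":0},{"offset":[0,0,0],"spin":0},{"offset":[0,0,0],"spin":0},{"offset":[0,0,0],"spin":0},{"offset":[0,0,0],"spin":0},{"offset":[0,0,0],"spin":0},{"offset":[0,0,0],"spin":0}]' 0.8 && python3 -m crank '[{"offset":[0,0,0.001],"spin":0},{"offset":[0,0,0.004],"spin":0},{"offset":[0,0,0.01],"spin":0},{"offset":[0,0,0.025],"spin":0},{"offset":[0,0,0.045],"spin":0},{"offset":[0,0,0.07],"spin":0},{"offset":[0,0,0.095],"spin":0},{"offset":[0,0,0.12],"spin":0}]'
```

```text
clock: 24.38
eef_pos: [511.1, -214.0, 79.4]
eef_rot: [-3.139, -0.002, 1.539]
wrist_force: [0.5, -0.5, 0.5]
finger_gap: 74.6
clock: 25.05
eef_pos: [510.9, -213.9, 201.2]
eef_rot: [-3.139, -0.002, 1.539]
wrist_force: [-0.1, -1.2, 0.7]
finger_gap: 75.1
```

```bash
python3 -m crank '[{"offset":[0,0.01,0.015],"spin":0},{"offset":[0,0.03,0.03],"spin":0},{"offset":[0,0.06,0.03],"spin":0},{"offset":[0,0.09,0.03],"spin":0},{"offset":[0,0.12,0.03],"spin":0},{"offset":[0,0.15,0.03],"spin":0},{"offset":[0,0.17,0.03],"spin":0},{"offset":[0,0.18,0.03],"spin":0}]'
python3 - <<'E'
from h import *
np.set_printoptions(precision=1,suppress=True)
p=manip.camera("top");q=manip.camera("side")
a=cv2.resize(cv2.cvtColor(p["pixels"][180:300,370:530],cv2.COLOR_RGB2BGR),(480,360))
b=cv2.resize(cv2.cvtColor(q["pixels"][100:200,330:450],cv2.COLOR_RGB2BGR),(320,267))
c=np.zeros((360,800,3),np.uint8);c[:,:480]=a;c[:267,480:]=b;cv2.imwrite("pics/end.png",c)
for k in("module_mid","spanner","jar","pod"):
    for n,r in(("top",p),("side",q)): print(k,n,[(np.array(d["location"]),round(d["conf"],2)) for d in manip.search_frame(r,k)])
def brass(p,box):
    x0,y0,x1,y1=box;h=cv2.cvtColor(p["pixels"][y0:y1,x0:x1],cv2.COLOR_RGB2HSV)
    m=((h[...,0]>8)&(h[...,0]<28)&(h[...,1]>110)&(h[...,2]>80)).astype(np.uint8)
    n,l,s,c=cv2.connectedComponentsWithStats(m)
    return [(c[i]+[x0,y0],int(s[i,4])) for i in range(1,n) if s[i,4]>3]
A=brass(p,(395,210,465,270));B=brass(q,(360,110,425,175));print(A,B)
for u,_ in A:
  for v,_ in B: print(tri(p,u,q,v))
print(manip.read_state()["eef_pos"])
E
```

```text
clock: 25.72
eef_pos: [510.8, -31.8, 232.0]
eef_rot: [-3.14, -0.002, 1.54]
wrist_force: [0.6, -0.4, -0.1]
finger_gap: 75.1
module_mid top [(array([326.4, 184.5, 123.9]), 0.58), (array([517.8, -14.2,  68.8]), 0.45)]
module_mid side [(array([ 505.2, -188.4,  100.4]), 0.92), (array([527.5,  -7.1,  45.8]), 0.7), (array([321.4, 203.3,  88.8]), 0.67)]
spanner top [(array([479.2, 208.3,   7.3]), 0.97)]
spanner side [(array([475.3, 216.3,  10.1]), 0.8)]
jar top [(array([661.3, 135.8,  51. ]), 0.75), (array([ 499.2, -315.2,   67.4]), 0.28)]
jar side []
pod top [(array([801.8,   8.2,  23. ]), 0.59)]
pod side [(array([794.5,  25.8,  19.6]), 0.78)]
[] [(array([389. , 130.6]), 9), (array([383.1, 138.7]), 7)]
[511.  -34.5 231.2]
```

View pics/end.png

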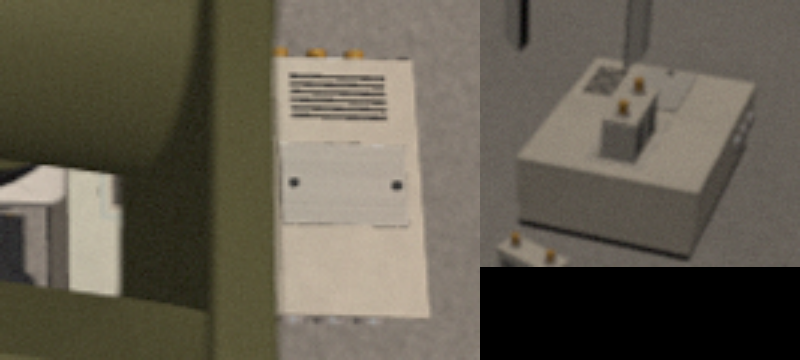

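The side crop shows the module standing upright and low in the bay, with its connectors at about (384,139) and (389,131) in the full image. The arm blocks the top view. I'll check the height numerically from the side view.

Run:
```python
from h import *
np.set_printoptions(precision=1,suppress=True)
q=manip.camera("side")
for z in (114,125): print(z,[proj(q,[511+s*.76,-214+s*23,z]) for s in(-1,1)])
for uv,y in(((389,130.6),-237),((383.1,138.7),-191)):
    o,d=ray(q,uv);print(o+d*(y-o[1])/d[1])
print(manip.read_state()["clock"],manip.read_state()["wrist_force"])
```

```text
114 [array([389.5, 131.2]), array([383.6, 139.6])]
125 [array([389.8, 127. ]), array([383.9, 135.3])]
[ 511.5 -237.   115.4]
[ 513.1 -191.   116.1]
26.2667 [-0.5 -0.  -0.2]
```

```bash
python3 -c "
from cell import manip
print(manip.sign_off())"
```

```text
the job is handed in; nothing more can be done
None
```

The sampling module is standing upright in the open bay, connectors up, with the carriage snapped down and the gripper clear of everything. I handed the job in at about 26 s of the 69 s allowed.

- **Pressing:** I gripped the middle-sized module from the mat and lowered it until it met the raised carriage, about 41 mm below the deck. Pressing in steps of about 1 mm, the resistance rose to about 12 N near 4 mm and fell to nothing by about 9–10 mm. It met the hard stop at about 11 mm with a light 5 N, and I let go there. The readings, taken at the end of each step, were never above about 12 N.
- **Height check:** After I let go, the side camera put the connectors at z ≈ 115–116 mm. With the carriage down they should be at about 114 mm, and at about 125 mm if it had come back up.
- **Other objects:** The spanner, jar and pod were still within about 3 mm of where they started. The jar was only found in the top view, because the side detector missed it both times.
- **Not checked:** The arm blocked the top camera's view of the bay at the end, so only the side camera and the force and position readings confirm the final seating.

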